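# Level the basking stand and lay its slate tile

## Task

Spin the knurled brass collar up its threaded rod until its top is level with the top of the orange rest on the same stand, and let go of it. Then take the slate basking tile off the top of the caddy and lay it gently across collar and rest, centred and square, so that it sits level. Leave the cup, tongs, cork hide and glass canister where they are.

Things in the scene. Friction and masses are not known exactly. Their poses are not given: they have to be found in the camera images.
- stand: Basking stand, fixed to the counter: wooden base 100 x 225 x 15 mm. Origin at the centre of the base's underside on the counter, z up, y along the base's length. A vertical steel threaded rod (24 mm thick) carrying the brass collar stands at y = +65 mm; a steel post carrying the orange rest stands at y = -65 mm. Nothing above the base lies between the two (the flange and socket at their feet stay within 20 mm of their axes and below 67 mm).
- collar_top (a point): Centre of the flat closed top face of the knurled brass collar (53 mm diameter, 40 mm high, a plain cylinder with its axis vertical; a black line on the top shows its angle). The rod ends inside the collar, nothing sticks out of the top. Site z is up; its x and y axes turn with the collar. Its height is 100 mm above the counter at joint value 0.
- collar (a joint): Angle of the collar on its right-hand thread, rad, 0 to 6.6. It grows when the collar turns anticlockwise seen from above, and the collar then rises 30 mm per full turn (4.77 mm per rad). It starts low (0 to 1 rad). Turning takes about 0.15 N m; it stays where it is left, under the tile's weight too, but a downward push of more than about 25 N could screw it down.
- rest_top (a point): Centre of the flat top face of the orange rest, a bar 70 mm (across the stand) x 22 mm (along the stand's y) x 12 mm thick on a locked 20 mm post. Its height differs each time, 113 to 121 mm above the counter, always higher than the collar starts. It does not move.
- tile: Slate basking tile, dark grey, 65 mm (its x) x 200 mm (its y) x 10 mm thick, 0.28 to 0.42 kg. Origin at the centre of its underside, z up. It starts flat on two 22 mm high battens (each 16 mm wide, 60 mm either side of the caddy's middle) on the caddy's top tier, its length along the caddy's y, so there is room for fingers beside and 22 mm below its long edges. Final place: its length along the stand's y, its middle midway between collar and rest.
- caddy: Three-tier wooden caddy, fixed, 170 mm (x) x 260 mm (y). Origin at the centre of its underside on the counter, z up. Deck tops at 14, 92 and 170 mm; the top deck has only end rails, at y = +-125 mm, 24 mm high; its long sides are open. The battens' tops, on which the tile lies, are 192 mm above the counter. Stand and caddy may swap sides of the counter.
- cup: Bystander: blue plastic feeding cup, 64 mm across, 50 mm high, on the lowest tier of the caddy. Origin at the centre of its underside.
- tongs: Bystander: steel feeding tongs, 156 mm long (along y), 14 mm wide, 18 mm high, on the middle tier of the caddy. Origin on the underside, about the middle.
- hide: Bystander: round cork hide (dome), 104 mm across, 63 mm high, on the far side of the counter. Origin at the centre of its underside.
- canister: Bystander: closed glass canister with a steel cap, 70 mm across, 110 mm high, on the far side of the counter. Origin at the centre of its underside.
Not all that is in view belongs to the job. Leave any green or red look-alike of the tile alone.

How it is judged (in metres and radians):
On the way, in this order (a step that is already met when the one before it is completed fails the run):
1. the collar's top is level with the rest's top (within 2.5 mm), the collar let go, the tile not yet on the stand (z of collar_top in the frame of rest_top between -0.0025 and 0.0025 m and contact force between the fingers and stand below 0.3 N and horizontal distance between tile and stand above 0.15 m), for 0.2 s.
2. the tile lies across collar and rest (contact force between tile and stand above 1 N and y of tile in the frame of stand between -0.02 and 0.02 m and x of tile in the frame of stand between -0.015 and 0.015 m), for 0.2 s.
At the end, for the whole second after the job is handed in: The collar's top is level with the rest's top within 2.5 mm; the tile rests on both, at rest, its middle within 15 mm across and 20 mm along the stand of midway between them, its length within 0.15 rad of the stand's, tilted less than 0.03 rad (all of step 2 and z of collar_top in the frame of rest_top between -0.0025 and 0.0025 m and z of tile in the frame of rest_top between -0.004 and 0.004 m and angle between the z axis of tile and the z axis of stand, either way round below 0.03 rad and angle between the y axis of tile and the y axis of stand, either way round below 0.15 rad and linear speed of tile below 0.01 m/s and angular speed of tile below 0.1 rad/s); the robot touches nothing.
It fails at once if the canister is moved more than 20 mm or tipped (distance of canister from where it was at the start of the episode above 0.02 m or angle between canister's own z axis and vertical above 0.3 rad).
It fails at once if the hide is moved more than 20 mm or tipped (distance of hide from where it was at the start of the episode above 0.02 m or angle between hide's own z axis and vertical above 0.3 rad).
It fails at once if the cup is moved more than 20 mm or tipped (distance of cup from where it was at the start of the episode above 0.02 m or angle between cup's own z axis and vertical above 0.3 rad).
It fails at once if the tongs is moved more than 20 mm or tipped (distance of tongs from where it was at the start of the episode above 0.02 m or angle between tongs's own z axis and vertical above 0.3 rad).
It fails at once if the tile hits or is pressed on the stand with more than 40 N (contact force between tile and stand above 40 N).
It also fails if it takes over 72 s, if anything falls off the work surface, if the arm or the gripper's body presses on something with over 40 N, if the wrist force passes 120 N, or if a joint passes its speed limit or range.

## Robot

A 7-joint arm with a two-finger parallel gripper is mounted at the origin on the work surface. World frame = base frame: x ahead of the robot, y to its left, z up, the work surface at z = 0. Lengths are in mm, angles in rad, forces in N, time in s.
With the tool pointing down it reaches from about 425 to 875 mm from the base axis. Payload 9.9 kg.
Tool frame: the origin (TCP) lies midway between the tips of the shut fingers; the grasp point (between the pads) lies 19 mm behind it (r.grip_point_offset is the distance from the TCP to the grasp point, in mm); z points along the fingers, y is the direction in which the jaws open and shut (so a half turn about z gives the same grasp; the last joint's range is limited). The gripper opens to 85 mm and grips with 20 to 120 N. Pads are 22 mm wide; open, the fingers measure 114 mm over their backs; the gripper's body (76 mm by 85 mm) begins 54 mm behind the grasp point. The pads swing forward as they close: fully open they stand 13 mm farther back than shut.
Start: joints at [-1.322, 0.576, 0.025, 1.437, -0.015, 1.129, -0.057], TCP at [220.509, 637.969, 231.289] pointing down, gripper open.
Joint ranges: [-2.76, 2.76], [-0.34, 2.15], [-1.52, 1.57], [0.19, 2.46], [-1.09, 4.23], [0.17, 1.99], [-2.82, 2.82]. Speed limits (rad/s): [2.22, 2.22, 3.01, 3.01, 3.14, 3.14, 3.14].

## Interface

Orientations are given as a 3x3 rotation matrix whose columns are the frame's x, y, z axes.
In Python, from bench import r, optics gives the robot as it stands.
- The arm moves only by the tool apply_moves, never from a script. Its argument "targets" is a list of rows, each an object with "dp": the shift along the tool's x, y, z normalised to -1 to 1, where 1 is 800 mm, a list of three; "dr": the turn, a rotation vector about the tool's x, y, z normalised to -1 to 1, where 1 is 180 degrees, a list of three; "grip": the closure, from -1 (fully open) to 1 (shut). A call has 1 to 5 rows; each row is the pose to reach, as a shift and turn from the pose commanded when the call began, along the tool's axes at that moment, turning the shorter way round; what a row does not reach only later rows make up. A row lasts 1/8 s, in which the tool goes at most 62.5 mm and 10.7 degrees, less where a joint would pass 70% of its speed; a pose out of reach is approached as far as the arm can. A call with a number of a shift or a turn outside -1 to 1 is refused whole. A call with a gripper value outside its range is refused whole. The fingers move at their own pace and stop on an object; "force" is the grip in N (left out, the last holds). Time passes only in rows, so rows that repeat a pose let the fingers close. It gives the time, the measured TCP pose, the force and the opening at its end, in the units of the state.
- r.sense(): the state, without advancing time (a new reading comes with each control period).
- optics.capture(name): name is "scene" or "top"; returns a dict with "img" (400x640x3 uint8, red, green, blue), "fx", "fy", "cx", "cy" (pixels), "R" (3x3) and "t" (3): a world point X has camera coordinates R X + t. Camera axes: x right, y down, z forward; pixel columns grow to the right and rows downward; lengths in mm; the calibration is good to about 2 mm. A picture is of the moment at which its call begins. There is no depth.
- r.close_job(): hands the job in, once; it reports no verdict.
The state is a dict: "time_s": time; "q": joint angles; "dq": joint speeds; "joint_torque": joint torques, N m; "position": TCP position; "ee_rot": TCP orientation; "contact_force": force on the tool from outside, world axes, zero at the start; "wrist_torque": the same for the moment, N m; "width": finger opening in mm.
Only numpy, scipy, OpenCV 4.12 (cv2) and the standard library are available. Lean on these libraries where they do the work, as an engineer would, in place of code of your own. Each camera call takes 0.05 s, during which the arm holds its last target.

## Working session

There is one attempt and no reset: what is moved stays moved. The work goes in short steps, Python scripts to look and compute and a tool call to move; the robot and the scene stay as the last step left them, time stands still between calls to the robot, and variables do not carry over. Pictures are saved under pics/ and viewed, and the job is handed in when it is done.

Besides the shell and the picture viewer there is one more tool, called as name(argument=value, ...) on one line, values as JSON. apply_moves: Moves the arm, as the interface text tells. Its arguments: {"type":"object","properties":{"targets":{"type":"array"},"force":{"type":"number"}},"required":["targets"]}

```bash
mkdir -p pics; ls; python3 - <<'E'
from bench import r, optics
import cv2, numpy as np
s=r.sense(); print({k:np.round(v,3).tolist() for k,v in s.items()}, r.grip_point_offset)
for n in("scene","top"):
    c=optics.capture(n); cv2.imwrite(f"pics/{n}0.png",c["img"][:,:,::-1]); print(n,c["fx"],c["fy"],c["cx"],c["cy"],np.round(c["R"],4).tolist(),np.round(c["t"],1).tolist(),"cam",np.round(-c["R"].T@c["t"]))
E
```

```text
pics
{'time_s': 0.0, 'q': [-1.322, 0.577, 0.025, 1.438, -0.015, 1.129, -0.056], 'dq': [-0.002, -0.002, -0.002, -0.0, -0.0, -0.0, -0.0], 'joint_torque': [0.0, -76.574, 2.25, -28.598, 0.015, 0.012, -0.0], 'position': [220.347, 637.55, 230.428], 'ee_rot': [[-0.945, 0.327, -0.0], [0.327, 0.945, -0.002], [-0.0, -0.002, -1.0]], 'contact_force': [0.133, 0.039, -0.048], 'wrist_torque': [0.007, 0.025, -0.005], 'width': 85.586} 18.700000000000003
scene 520.6913623009788 520.6913623009788 317.62028776790766 197.42652675839673 [[0.966, 0.2585, 0.0057], [0.1625, -0.5899, -0.7909], [-0.2011, 0.765, -0.6119]] [-522.5, 32.7, 1504.8] cam [ 802. -997.  950.]
top 368.352128345258 368.352128345258 318.2525020873156 196.73458387766937 [[0.0042, -0.9997, -0.0241], [-0.9818, 0.0004, -0.1899], [0.1898, 0.0244, -0.9815]] [16.8, 560.2, 1184.5] cam [ 325.  -12. 1269.]
```

View pics/scene0.png

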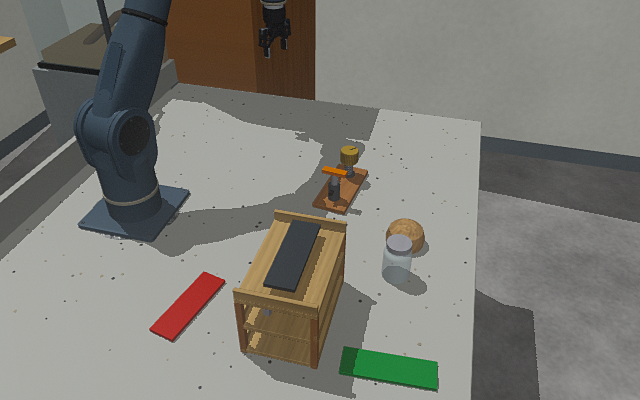

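View pics/top0.png

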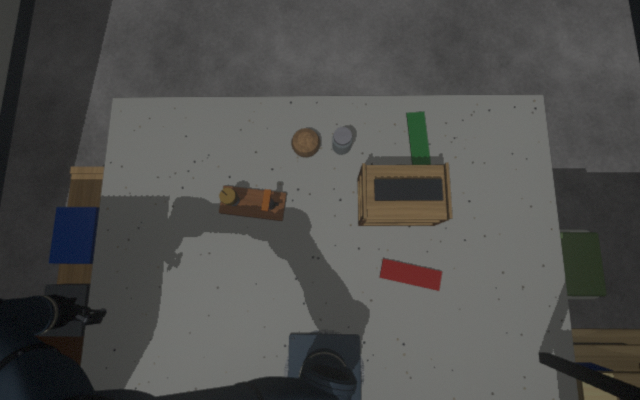

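```bash
cat > h.py <<'E'
import numpy as np, cv2
from bench import r, optics
def proj(c,X):
    p=c["R"]@np.asarray(X,float)+c["t"]; return np.array([c["fx"]*p[0]/p[2]+c["cx"],c["fy"]*p[1]/p[2]+c["cy"]])
def ray(c,u,z):
    d=c["R"].T@np.array([(u[0]-c["cx"])/c["fx"],(u[1]-c["cy"])/c["fy"],1]); o=-c["R"].T@c["t"]
    return o+d*(z-o[2])/d[2]
def crop(c,box,k,name):
    x0,y0,x1,y1=box; cv2.imwrite(name,cv2.resize(c["img"][y0:y1,x0:x1,::-1],None,fx=k,fy=k,interpolation=cv2.INTER_CUBIC))
E
python3 - <<'E'
from h import *
s=optics.capture("scene");t=optics.capture("top")
crop(s,(300,135,380,220),7,"pics/s1.png");crop(t,(210,175,300,230),8,"pics/t1.png");crop(t,(350,155,460,235),7,"pics/t2.png");crop(s,(225,200,355,370),3.5,"pics/s2.png")
E
```

```text
(no output)
```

View pics/s1.png

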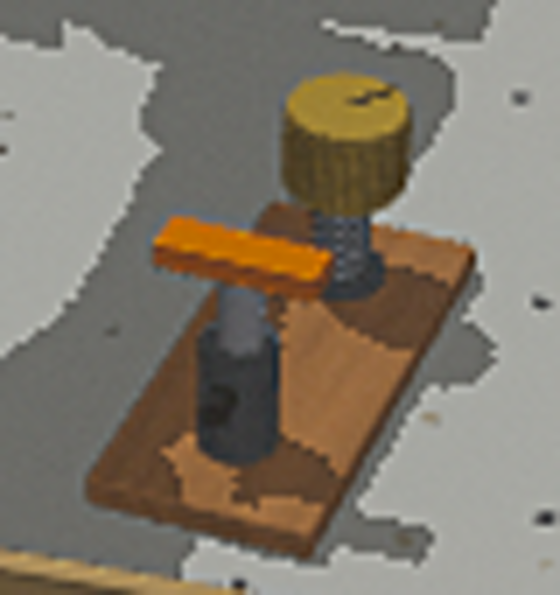

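View pics/t1.png

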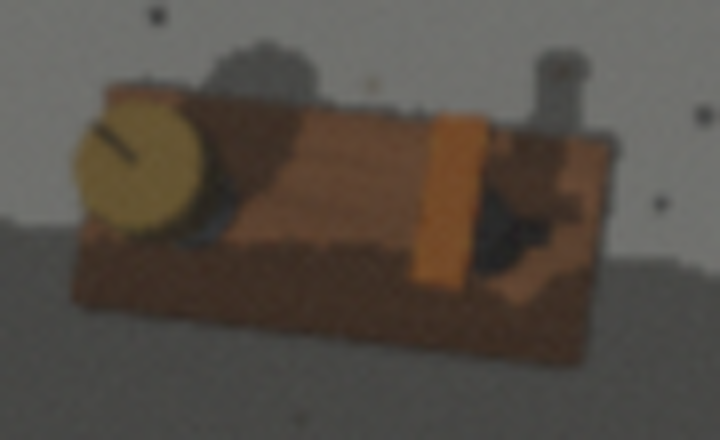

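View pics/t2.png

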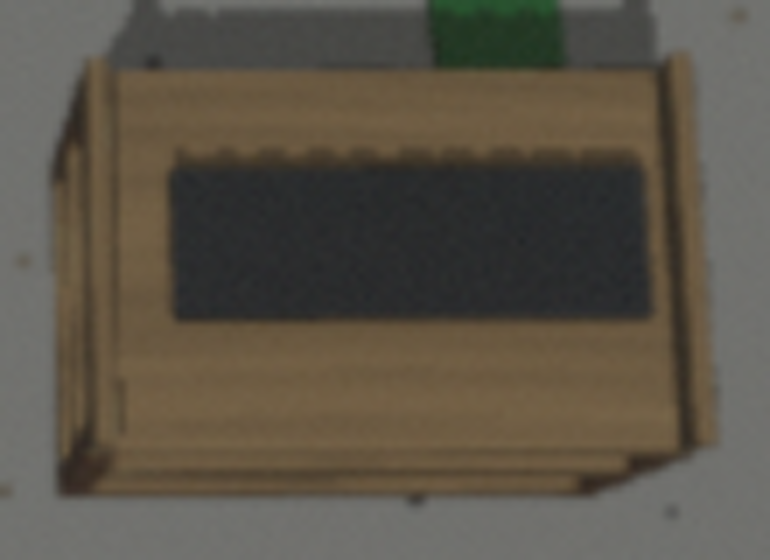

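View pics/s2.png

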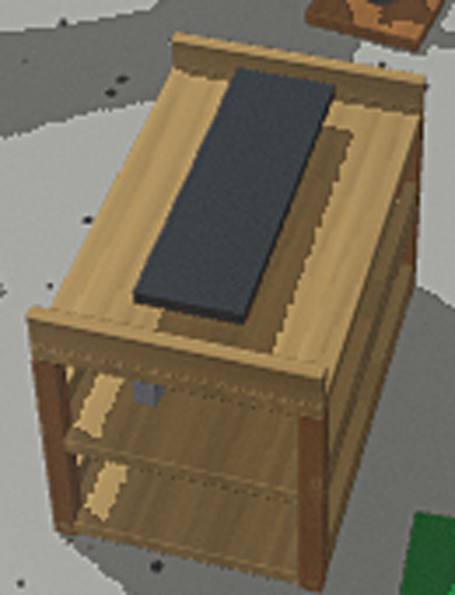

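```bash
cat > m1.py <<'E'
from h import *
from scipy.optimize import least_squares
s=optics.capture("scene");t=optics.capture("top")
def o(l,k,x0,y0): return (np.array(l,float)+.5)/k-.5+[x0,y0]
sr=o([(178,215),(335,252),(328,280),(153,240)],7,300,135); sb=o([(275,203),(475,245),(90,485)],7,300,135); sc=o([(347,105)],7,300,135)
tr=o([(437,115),(490,118),(470,288),(413,281)],8,210,175); tb=o([(108,85),(612,135)],8,210,175); tc=o([(140,167)],8,210,175)
# stand frame: y toward collar.  top view: collar at left (=+y world)
def P(p,l):
    x,y,a=p[:3]; c,d=np.cos(a),np.sin(a); return np.array([x+c*l[0]-d*l[1],y+d*l[0]+c*l[1],l[2]])
def res(p,full=True):
    h,hc=p[3:5]; e=[]
    # scene camera looks along +y,: far = +y(collar)
    rs=[(-35,-54,h),(35,-54,h),(35,-76,h),(-35,-76,h)]
    for u,l in zip(sr,rs): e.append(proj(s,P(p,l))-u)
    for u,l in zip(sb,[(-50,112.5,15),(50,112.5,15),(-50,-112.5,15)]): e.append(proj(s,P(p,l))-u)
    e.append(2*(proj(s,P(p,(0,65,hc)))-sc[0]))
    ts=[(35,-54,h),(35,-76,h),(-35,-76,h),(-35,-54,h)]
    o=[*p[5:7]]
    for u,l in zip(tr,ts): e.append(proj(t,P(p,l))-u+o)
    for u,l in zip(tb,[(50,112.5,15),(50,-112.5,15)]): e.append(proj(t,P(p,l))-u+o)
    e.append(2*(proj(t,P(p,(0,65,hc)))-tc[0]+o))
    return np.array(e)
for off in (0,1):
    f=lambda p:np.r_[(res(np.r_[p[:5],p[5:]*off])).ravel(),p[5:]*.5]
    q=least_squares(f,[600,200,0,117,102,0,0]); p=q.x; print(np.round(p,3)); print(np.round(res(p),2).tolist())
    print("collar",P(p,(0,65,0)),"rest",P(p,(0,-65,0)))
t2=o([(170,167),(640,164),(652,318),(175,320)],7,350,155); s2=o([(237,70),(336,87),(243,314),(135,293)],3.5,225,200)
def rt(p,w=None):
    e=[]
    z=202
    for u,l in zip(t2,[(32.5,100,z),(32.5,-100,z),(-32.5,-100,z),(-32.5,100,z)]): e.append(proj(t,P(p,l))-u)
    for u,l in zip(s2,[(-32.5,100,z),(32.5,100,z),(32.5,-100,z),(-32.5,-100,z)]): e.append(proj(s,P(p,l))-u)
    return np.array(e)
q=least_squares(lambda p:rt(p).ravel(),[600,-200,0]); print(np.round(q.x,3),np.round(rt(q.x),2).tolist())
E
python3 m1.py
```

```text
[ 5.48099e+02  2.47758e+02 -1.08000e-01  1.14012e+02  1.04593e+02
  0.00000e+00  0.00000e+00]
[[-0.53, -0.03], [0.34, -0.15], [-1.17, 0.05], [0.3, 0.48], [-0.99, -0.87], [0.33, -0.34], [-0.39, -0.72], [0.07, 0.01], [0.13, -0.87], [0.25, -0.53], [-0.23, -0.41], [0.08, -0.27], [-0.19, -0.19], [0.18, 0.24], [0.08, -0.16]]
collar [555.07799987 312.38208692   0.        ] rest [541.11907811 183.13368847   0.        ]
[ 5.49058e+02  2.45601e+02 -1.07000e-01  1.15730e+02  1.06142e+02
 -6.04000e-01  5.86000e-01]
[[-0.38, -0.07], [0.55, -0.18], [-0.97, 0.03], [0.45, 0.46], [-0.86, -0.46], [0.49, 0.08], [-0.26, -0.21], [0.42, -0.02], [0.11, -0.7], [0.24, -0.36], [-0.23, -0.21], [0.07, -0.07], [-0.18, 0.13], [0.2, 0.55], [-0.03, 0.26]]
collar [556.01732646 310.22711702   0.        ] rest [542.09775847 180.97447439   0.        ]
[ 5.55121e+02 -2.51455e+02  6.00000e-03] [[0.16, -0.05], [0.87, -0.12], [0.61, -0.51], [0.12, -0.39], [0.01, -1.02], [-0.02, -0.96], [0.54, 0.1], [-0.83, -0.41]]
```

```bash
cat >> h.py <<'E'
from scipy.spatial.transform import Rotation as Rn
def Rd(psi):  # tool down, y axis at angle psi deg
    a=np.radians(psi); y=np.array([np.cos(a),np.sin(a),0]); z=np.array([0,0,-1.]); return np.column_stack([np.cross(y,z),y,z])
def go(p,psi):
    s=r.sense(); R=np.array(s["ee_rot"]); 
    print("dp",np.round(R.T@(np.array(p)-s["position"])/800,4).tolist(),"dr",np.round(Rn.from_matrix(R.T@Rd(psi)).as_rotvec()/np.pi,4).tolist())
def st():
    s=r.sense(); R=np.array(s["ee_rot"]); print("t",round(s["time_s"],2),"p",np.round(s["position"],2),"psi",round(float(np.degrees(np.arctan2(R[1,1],R[0,1]))),2),"zt",np.round(R[:,2],3),"q",np.round(s["q"],2),"F",np.round(s["contact_force"],2),"T",np.round(s["wrist_torque"],2),"w",round(s["width"],1))
E
python3 -c "
from h import *
st();go((541.5,182,160),-30)"
```

```text
t 0.3 p [220.45 637.83 230.99] psi 70.94 zt [-0.    -0.001 -1.   ] q [-1.32  0.58  0.02  1.44 -0.01  1.13 -0.06] F [0.52 0.24 0.52] T [-0.03 -0.03 -0.  ] w 85.1
dp [-0.5654, -0.4074, 0.089] dr [-0.0001, 0.0002, 0.5608]
```

apply_moves(targets=[{"dp":[-0.565,-0.407,0.089],"dr":[0,0,0.56],"grip":1},{"dp":[-0.565,-0.407,0.089],"dr":[0,0,0.56],"grip":1},{"dp":[-0.565,-0.407,0.089],"dr":[0,0,0.56],"grip":1},{"dp":[-0.565,-0.407,0.089],"dr":[0,0,0.56],"grip":1},{"dp":[-0.565,-0.407,0.089],"dr":[0,0,0.56],"grip":1}], force=40)

```text
time_s: 0.92
position: [400.0, 383.0, 191.7]
ee_rot: [[-0.29, 0.957, 0.0], [0.957, 0.29, 0.001], [0.0, 0.001, -1.0]]
contact_force: [0.8, 0.4, 0.1]
width: -0.0
```

```bash
python3 -c "
from h import *
st();go((541.5,182,140),-30)"
```

```text
t 0.93 p [400.01 382.96 191.73] psi 16.87 zt [ 0.     0.001 -1.   ] q [-1.04  0.45  0.29  1.82 -0.16  0.89 -0.39] F [0.83 0.36 0.08] T [ 0.07 -0.01 -0.05] w -0.0
dp [-0.2917, 0.0963, 0.0646] dr [0.0001, -0.0002, 0.2604]
```

apply_moves(targets=[{"dp":[-0.2917,0.0963,0.0646],"dr":[0,0,0.26],"grip":1},{"dp":[-0.2917,0.0963,0.0646],"dr":[0,0,0.26],"grip":1},{"dp":[-0.2917,0.0963,0.0646],"dr":[0,0,0.26],"grip":1},{"dp":[-0.2917,0.0963,0.0646],"dr":[0,0,0.26],"grip":1},{"dp":[-0.2917,0.0963,0.0646],"dr":[0,0,0.26],"grip":1}])

```text
time_s: 1.55
position: [544.1, 178.6, 139.6]
ee_rot: [[0.504, 0.864, 0.001], [0.864, -0.504, -0.003], [-0.002, 0.002, -1.0]]
contact_force: [-1.0, 0.8, -0.2]
width: 0.1
```

```bash
python3 -c "
from h import *
t=optics.capture('top');s=optics.capture('scene');st();go((541.5,182,124),-30)
crop(s,(280,100,400,240),4,'pics/s3.png');crop(t,(200,150,310,240),6,'pics/t3.png')"
```

```text
t 1.65 p [542.1  183.36 139.68] psi -29.75 zt [-0.    -0.001 -1.   ] q [-0.72  0.57  0.49  1.84 -0.35  0.82 -0.57] F [-0.25  0.74  0.41] T [0.1  0.02 0.02] w -0.1
dp [-0.0018, 0.0002, 0.0196] dr [-0.0, 0.0002, 0.0014]
```

View pics/s3.png

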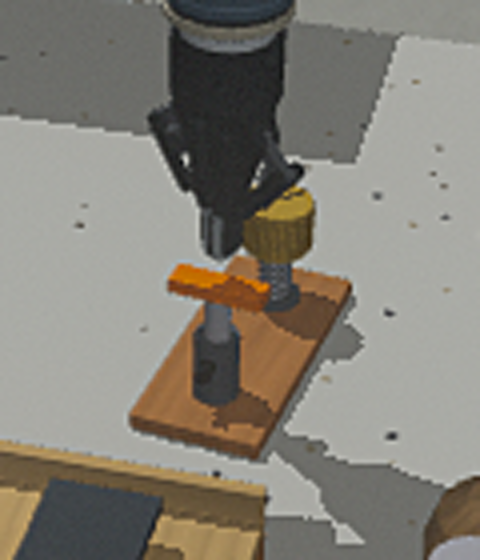

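apply_moves(targets=[{"dp":[0,0,0.015],"dr":[0,0,0],"grip":1},{"dp":[0,0,0.02],"dr":[0,0,0],"grip":1},{"dp":[0,0,0.022],"dr":[0,0,0],"grip":1},{"dp":[0,0,0.0235],"dr":[0,0,0],"grip":1},{"dp":[0,0,0.025],"dr":[0,0,0],"grip":1}])

```text
time_s: 2.28
position: [541.8, 184.6, 120.1]
ee_rot: [[0.493, 0.87, 0.0], [0.87, -0.493, 0.0], [0.0, 0.0, -1.0]]
contact_force: [0.2, -0.3, -0.4]
width: -0.2
```

apply_moves(targets=[{"dp":[0,0,0.001],"dr":[0,0,0],"grip":1},{"dp":[0,0,0.002],"dr":[0,0,0],"grip":1},{"dp":[0,0,0.002],"dr":[0,0,0],"grip":1}])

```text
time_s: 2.65
position: [541.7, 184.5, 118.4]
ee_rot: [[0.494, 0.87, -0.0], [0.87, -0.494, -0.0], [-0.0, -0.0, -1.0]]
contact_force: [-0.5, -0.3, 0.7]
width: -0.2
```

apply_moves(targets=[{"dp":[0,0,0.001],"dr":[0,0,0],"grip":1},{"dp":[0,0,0.001],"dr":[0,0,0],"grip":1}])

```text
time_s: 2.9
position: [541.7, 184.5, 117.6]
ee_rot: [[0.494, 0.87, -0.0], [0.87, -0.494, -0.0], [-0.0, -0.0, -1.0]]
contact_force: [0.4, -0.0, -0.7]
width: -0.1
```

apply_moves(targets=[{"dp":[0,0,0.001],"dr":[0,0,0],"grip":1},{"dp":[0,0,0.001],"dr":[0,0,0],"grip":1}])

```text
time_s: 3.15
position: [541.7, 184.5, 116.7]
ee_rot: [[0.494, 0.87, -0.0], [0.87, -0.494, -0.0], [-0.0, -0.0, -1.0]]
contact_force: [0.1, 0.1, 0.7]
width: 0.2
```

apply_moves(targets=[{"dp":[0,0,0.001],"dr":[0,0,0],"grip":1},{"dp":[0,0,0.001],"dr":[0,0,0],"grip":1}])

```text
time_s: 3.4
position: [541.6, 184.4, 115.9]
ee_rot: [[0.494, 0.87, -0.0], [0.87, -0.494, -0.0], [-0.0, -0.0, -1.0]]
contact_force: [-0.2, -0.2, -0.1]
width: -0.0
```

apply_moves(targets=[{"dp":[0,0,0.001],"dr":[0,0,0],"grip":1},{"dp":[0,0,0.001],"dr":[0,0,0],"grip":1}])

```text
time_s: 3.65
position: [541.7, 184.5, 115.1]
ee_rot: [[0.494, 0.87, -0.0], [0.87, -0.494, -0.0], [-0.0, -0.0, -1.0]]
contact_force: [-0.1, -0.2, -0.2]
width: 0.0
```

apply_moves(targets=[{"dp":[0,0,0.001],"dr":[0,0,0],"grip":1},{"dp":[0,0,0.001],"dr":[0,0,0],"grip":1}])

```text
time_s: 3.9
position: [541.7, 184.5, 114.3]
ee_rot: [[0.494, 0.87, -0.0], [0.87, -0.494, -0.0], [-0.0, -0.0, -1.0]]
contact_force: [-0.3, 0.5, 0.9]
width: -0.1
```

apply_moves(targets=[{"dp":[0,0,0.001],"dr":[0,0,0],"grip":1},{"dp":[0,0,0.001],"dr":[0,0,0],"grip":1}])

```text
time_s: 4.15
position: [541.7, 184.5, 113.8]
ee_rot: [[0.494, 0.87, 0.0], [0.87, -0.494, 0.0], [0.0, 0.0, -1.0]]
contact_force: [-0.7, -0.2, 3.1]
width: -0.0
```

apply_moves(targets=[{"dp":[0,0,0.001],"dr":[0,0,0],"grip":1},{"dp":[0,0,0.001],"dr":[0,0,0],"grip":1}])

```text
time_s: 4.4
position: [541.8, 184.5, 113.7]
ee_rot: [[0.494, 0.87, 0.0], [0.87, -0.494, 0.001], [0.001, 0.0, -1.0]]
contact_force: [-3.6, -0.2, 12.1]
width: 0.1
```

```bash
python3 -c "
from h import *
st();go((541.5,182,140),-30);go((555.5,311.5,140),-30)"
```

```text
t 4.4 p [541.77 184.46 113.69] psi -29.59 zt [ 0.     0.001 -1.   ] q [-0.7   0.6   0.46  1.87 -0.38  0.76 -0.55] F [-3.6  -0.22 12.1 ] T [-0.15  0.82 -0.02] w 0.1
dp [-0.0028, 0.0012, -0.0329] dr [0.0, -0.0003, 0.0023]
dp [0.1466, -0.0635, -0.0328] dr [0.0, -0.0003, 0.0023]
```

apply_moves(targets=[{"dp":[0,0,-0.03],"dr":[0,0,0],"grip":1},{"dp":[0.07,-0.03,-0.03],"dr":[0,0,0],"grip":1},{"dp":[0.145,-0.0635,-0.025],"dr":[0,0,0],"grip":1},{"dp":[0.145,-0.0635,-0.008],"dr":[0,0,0],"grip":1},{"dp":[0.145,-0.0635,0.0],"dr":[0,0,0],"grip":1}])

```text
time_s: 5.03
position: [554.1, 310.1, 111.5]
ee_rot: [[0.493, 0.87, -0.001], [0.87, -0.493, -0.001], [-0.002, -0.0, -1.0]]
contact_force: [0.4, -0.2, -0.0]
width: 0.0
```

apply_moves(targets=[{"dp":[0,0,0.0025],"dr":[0,0,0],"grip":1},{"dp":[0,0,0.005],"dr":[0,0,0],"grip":1},{"dp":[0,0,0.005],"dr":[0,0,0],"grip":1}])

```text
time_s: 5.4
position: [555.1, 309.6, 109.1]
ee_rot: [[0.495, 0.869, 0.0], [0.869, -0.495, 0.0], [0.0, 0.0, -1.0]]
contact_force: [0.5, 0.0, 0.6]
width: -0.1
```

```bash
python3 -c "
from h import *
t=optics.capture('top');s=optics.capture('scene');st()
crop(s,(280,100,400,240),4,'pics/s4.png');crop(t,(200,150,310,240),6,'pics/t4.png')"
```

```text
t 5.5 p [555.03 310.1  109.16] psi -29.62 zt [ 0.  0. -1.] q [-0.86  0.69  0.47  1.7  -0.39  0.85 -0.74] F [0.22 0.57 0.23] T [ 0.05 -0.01 -0.01] w 0.1
```

View pics/s4.png

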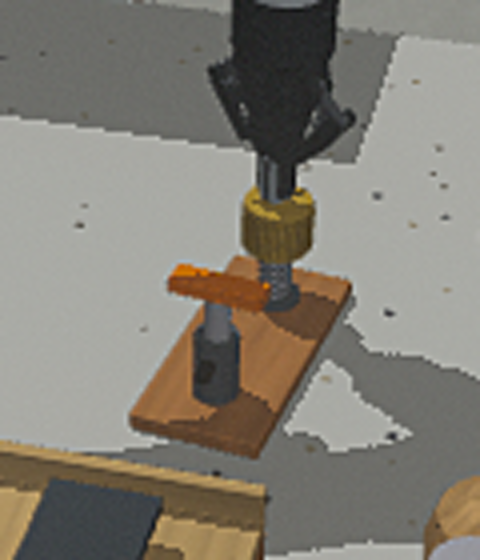

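Fingers stand over the collar's middle. Continue down in 1 mm steps.

apply_moves(targets=[{"dp":[0,0,0.0012],"dr":[0,0,0],"grip":1},{"dp":[0,0,0.0024],"dr":[0,0,0],"grip":1}])

```text
time_s: 5.75
position: [554.8, 310.5, 106.9]
ee_rot: [[0.494, 0.87, 0.0], [0.87, -0.494, 0.0], [0.0, 0.0, -1.0]]
contact_force: [-0.1, -0.2, -0.5]
width: -0.2
```

apply_moves(targets=[{"dp":[0,0,0.001],"dr":[0,0,0],"grip":1},{"dp":[0,0,0.001],"dr":[0,0,0],"grip":1}])

```text
time_s: 6.0
position: [554.7, 310.4, 106.0]
ee_rot: [[0.494, 0.87, -0.0], [0.87, -0.494, -0.0], [-0.0, -0.0, -1.0]]
contact_force: [0.4, -0.1, -0.4]
width: -0.2
```

apply_moves(targets=[{"dp":[0,0,0.001],"dr":[0,0,0],"grip":1},{"dp":[0,0,0.001],"dr":[0,0,0],"grip":1}])

```text
time_s: 6.25
position: [554.8, 310.4, 105.2]
ee_rot: [[0.494, 0.87, -0.0], [0.87, -0.494, -0.0], [-0.0, -0.0, -1.0]]
contact_force: [-0.1, -0.2, -0.5]
width: -0.3
```

apply_moves(targets=[{"dp":[0,0,0.001],"dr":[0,0,0],"grip":1},{"dp":[0,0,0.001],"dr":[0,0,0],"grip":1}])

```text
time_s: 6.5
position: [554.9, 310.4, 104.6]
ee_rot: [[0.494, 0.87, 0.0], [0.87, -0.494, 0.0], [0.0, 0.0, -1.0]]
contact_force: [-0.5, -0.2, 1.6]
width: -0.1
```

apply_moves(targets=[{"dp":[0,0,0.0007],"dr":[0,0,0],"grip":1},{"dp":[0,0,0.0007],"dr":[0,0,0],"grip":1}])

```text
time_s: 6.75
position: [554.9, 310.4, 104.4]
ee_rot: [[0.494, 0.87, 0.0], [0.87, -0.494, 0.0], [0.0, 0.0, -1.0]]
contact_force: [-1.0, -0.4, 6.6]
width: -0.1
```

```bash
python3 -c "
from h import *
st();go((555.5,311.5,135),-30)"
```

```text
t 6.75 p [554.92 310.43 104.42] psi -29.59 zt [ 0.  0. -1.] q [-0.86  0.69  0.47  1.71 -0.4   0.84 -0.73] F [-0.99 -0.43  6.56] T [-0.17  0.4   0.04] w -0.1
dp [0.0015, -0.0, -0.0382] dr [0.0, -0.0002, 0.0023]
```

apply_moves(targets=[{"dp":[0.001,0,-0.05],"dr":[0,0,0],"grip":-1},{"dp":[0.001,0,-0.05],"dr":[0,0,0],"grip":-1},{"dp":[0.001,0,-0.05],"dr":[0,0,0],"grip":-1},{"dp":[0.001,0,-0.05],"dr":[0,0,0],"grip":-1}])

```text
time_s: 7.25
position: [554.6, 311.0, 143.0]
ee_rot: [[0.494, 0.87, -0.001], [0.87, -0.494, -0.001], [-0.001, -0.001, -1.0]]
contact_force: [-0.1, 0.1, -0.6]
width: 72.4
```

```bash
python3 -c "
from h import *
t=optics.capture('top');s=optics.capture('scene');st();go((555.5,311,70),-30)
crop(s,(280,80,400,220),4,'pics/s5.png');crop(t,(200,150,310,240),6,'pics/t5.png')"
```

```text
t 7.35 p [554.75 310.97 143.09] psi -29.58 zt [-0.001 -0.001 -1.   ] q [-0.88  0.65  0.49  1.67 -0.37  0.92 -0.76] F [0.51 0.15 0.2 ] T [-0.   -0.04 -0.03] w 84.5
dp [0.0006, 0.0009, 0.0914] dr [-0.0002, 0.0004, 0.0023]
```

View pics/s5.png

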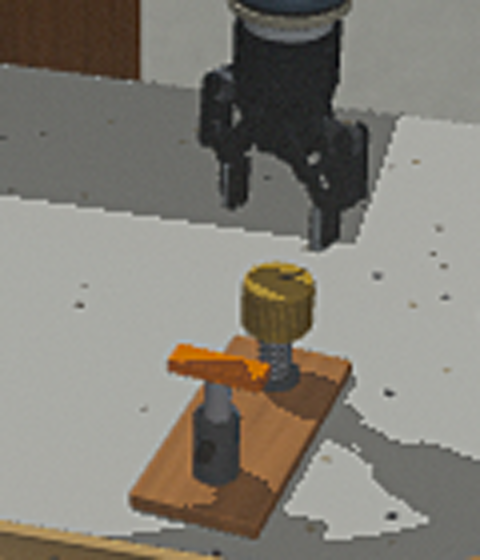

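View pics/t5.png

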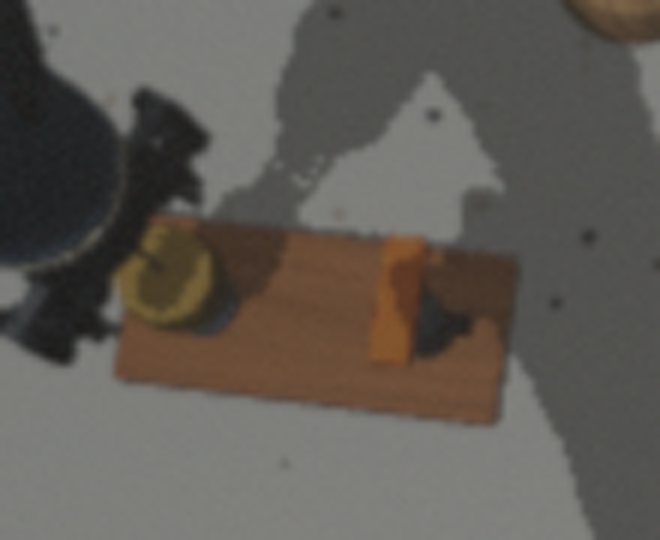

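apply_moves(targets=[{"dp":[0.0006,0.001,0.05],"dr":[0,0,0],"grip":-1},{"dp":[0.0006,0.001,0.08],"dr":[0,0,0],"grip":-1},{"dp":[0.0006,0.001,0.0914],"dr":[0,0,0],"grip":-1},{"dp":[0.0006,0.001,0.0914],"dr":[0,0,0],"grip":-1}], force=40)

```text
time_s: 7.85
position: [556.0, 311.0, 70.5]
ee_rot: [[0.494, 0.87, -0.001], [0.87, -0.494, -0.001], [-0.001, -0.0, -1.0]]
contact_force: [0.5, 0.7, 0.4]
width: 85.4
```

apply_moves(targets=[{"dp":[0,0,0],"dr":[0,0,0],"grip":1},{"dp":[0,0,0],"dr":[0,0,0],"grip":1},{"dp":[0,0,0],"dr":[0,0,0],"grip":1},{"dp":[0,0,0],"dr":[0,0,0],"grip":1}])

```text
time_s: 8.35
position: [555.3, 312.2, 72.4]
ee_rot: [[0.493, 0.87, -0.001], [0.87, -0.493, 0.002], [0.001, -0.002, -1.0]]
contact_force: [-6.2, 0.6, 12.1]
width: 52.1
```

```bash
python3 -c "
from h import *
st()"
```

```text
t 8.35 p [555.33 312.22  72.42] psi -29.54 zt [-0.001  0.002 -1.   ] q [-0.85  0.73  0.44  1.73 -0.42  0.78 -0.71] F [-6.22  0.61 12.14] T [0.18 1.35 0.01] w 52.1
```

apply_moves(targets=[{"dp":[0,0,-0.0025],"dr":[0,0,0],"grip":1},{"dp":[0,0,-0.0025],"dr":[0,0,0],"grip":1}])

```text
time_s: 8.6
position: [555.3, 312.1, 72.9]
ee_rot: [[0.493, 0.87, -0.001], [0.87, -0.493, 0.001], [0.0, -0.001, -1.0]]
contact_force: [-4.6, 3.6, 0.9]
width: 51.9
```

```bash
python3 -c "
from h import *
st()"
```

```text
t 8.6 p [555.3  312.11  72.92] psi -29.53 zt [-0.001  0.001 -1.   ] q [-0.85  0.73  0.44  1.73 -0.42  0.78 -0.71] F [-4.55  3.6   0.89] T [ 0.72  0.97 -0.04] w 51.9
```

apply_moves(targets=[{"dp":[0,-0.001,-0.001],"dr":[0,0,-0.05],"grip":1},{"dp":[0,-0.001,-0.002],"dr":[0,0,-0.1],"grip":1},{"dp":[0,-0.001,-0.003],"dr":[0,0,-0.15],"grip":1},{"dp":[0,-0.001,-0.0039],"dr":[0,0,-0.206],"grip":1}])

```text
time_s: 9.1
position: [557.3, 311.8, 76.3]
ee_rot: [[-0.135, 0.991, 0.004], [0.991, 0.135, 0.001], [0.0, 0.004, -1.0]]
contact_force: [4.2, 2.5, -5.8]
width: 52.2
```

```bash
python3 -c "
from h import *
st()"
```

```text
t 9.1 p [557.31 311.79  76.27] psi 7.77 zt [ 0.004  0.001 -1.   ] q [-0.74  0.7   0.26  1.72 -0.24  0.75 -0.23] F [ 4.16  2.52 -5.81] T [ 0.53 -0.98 -0.18] w 52.2
```

apply_moves(targets=[{"dp":[0,-0.001,-0.0007],"dr":[0,0,-0.05],"grip":1},{"dp":[0,-0.001,-0.0015],"dr":[0,0,-0.1],"grip":1},{"dp":[0,-0.001,-0.0025],"dr":[0,0,-0.15],"grip":1},{"dp":[0,-0.001,-0.0035],"dr":[0,0,-0.206],"grip":1}])

```text
time_s: 9.6
position: [559.1, 312.8, 79.6]
ee_rot: [[-0.705, 0.709, 0.008], [0.709, 0.705, 0.004], [-0.003, 0.008, -1.0]]
contact_force: [11.8, 6.4, -9.6]
width: 51.9
```

```bash
python3 -c "
from h import *
st()"
```

```text
t 9.6 p [559.11 312.78  79.56] psi 44.82 zt [ 0.008  0.004 -1.   ] q [-0.63  0.68  0.08  1.71 -0.07  0.75  0.26] F [11.84  6.4  -9.61] T [ 1.4  -2.58 -0.12] w 51.9
```

apply_moves(targets=[{"dp":[0,0.002,-0.0005],"dr":[0,0,-0.05],"grip":1},{"dp":[0,0.0035,-0.001],"dr":[0,0,-0.1],"grip":1},{"dp":[0,0.005,-0.0015],"dr":[0,0,-0.15],"grip":1},{"dp":[0,0.0055,-0.002],"dr":[0,0,-0.205],"grip":1},{"dp":[0,0.0055,-0.002],"dr":[0,0,-0.205],"grip":1}])

```text
time_s: 10.22
position: [560.3, 314.8, 81.9]
ee_rot: [[-0.989, 0.147, 0.005], [0.147, 0.989, 0.002], [-0.004, 0.003, -1.0]]
contact_force: [0.9, 1.6, 7.7]
width: 51.7
```

```bash
python3 -c "
from h import *
st()"
```

```text
t 10.22 p [560.27 314.84  81.95] psi 81.56 zt [ 0.005  0.002 -1.   ] q [-0.52  0.68 -0.11  1.7   0.1   0.77  0.75] F [0.93 1.59 7.74] T [ 0.35 -0.22  0.05] w 51.7
```

apply_moves(targets=[{"dp":[0,0,0],"dr":[0,0,0],"grip":-1},{"dp":[0,0,0],"dr":[0,0,0],"grip":-1},{"dp":[0,0,0],"dr":[0,0,0],"grip":-1},{"dp":[0,0,-0.06],"dr":[0,0,0],"grip":-1},{"dp":[0,0,-0.08],"dr":[0,0,0],"grip":-1}])

```text
time_s: 10.85
position: [558.8, 315.1, 146.8]
ee_rot: [[-0.989, 0.148, 0.003], [0.148, 0.989, 0.002], [-0.003, 0.002, -1.0]]
contact_force: [-0.3, -0.4, 0.6]
width: 85.5
```

```bash
python3 -c "
from h import *
t=optics.capture('top');s=optics.capture('scene');st();go((557,314.5,122),81.5)
crop(s,(280,80,400,220),4,'pics/s6.png');crop(t,(200,150,310,240),6,'pics/t6.png')"
```

```text
t 10.95 p [558.69 315.03 146.18] psi 81.47 zt [ 0.003  0.002 -1.   ] q [-0.52  0.6  -0.12  1.64  0.08  0.9   0.76] F [ 0.49  0.33 -0.58] T [ 0.01 -0.03 -0.06] w 85.3
dp [0.0021, -0.001, 0.0302] dr [0.0007, 0.0009, -0.0002]
```

View pics/s6.png

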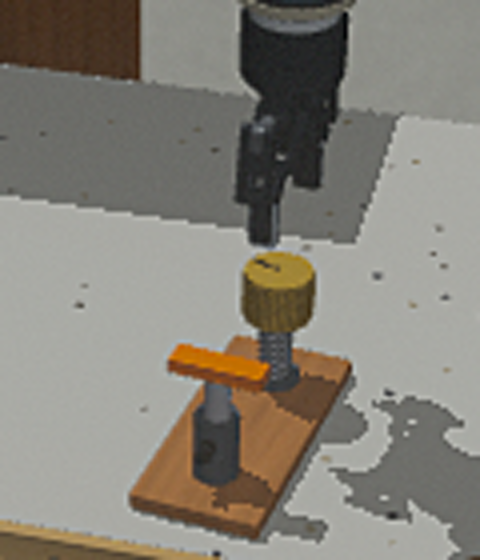

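View pics/t6.png

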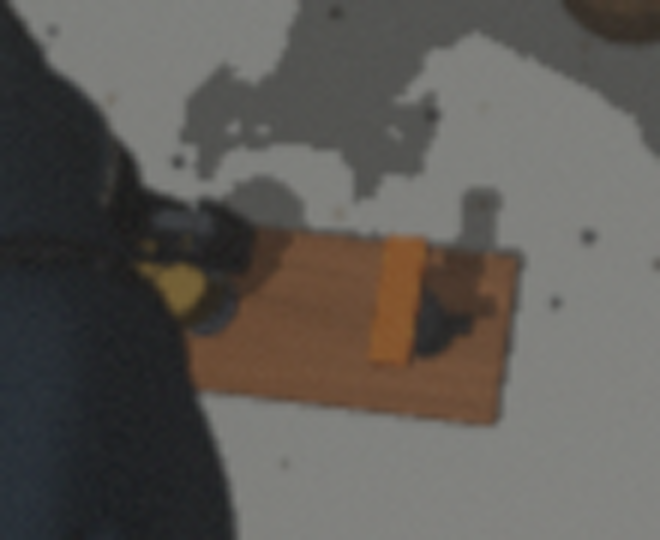

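apply_moves(targets=[{"dp":[0.002,-0.001,0.0],"dr":[0,0,0],"grip":1},{"dp":[0.002,-0.001,0.0],"dr":[0,0,0],"grip":1},{"dp":[0.002,-0.001,0.02],"dr":[0,0,0],"grip":1},{"dp":[0.002,-0.001,0.034],"dr":[0,0,0],"grip":1},{"dp":[0.002,-0.001,0.036],"dr":[0,0,0],"grip":1}])

```text
time_s: 11.58
position: [555.7, 314.4, 114.2]
ee_rot: [[-0.989, 0.148, -0.001], [0.148, 0.989, -0.0], [0.001, -0.0, -1.0]]
contact_force: [-0.4, 0.3, 0.1]
width: -0.0
```

apply_moves(targets=[{"dp":[0,0,0.0],"dr":[0,0,0],"grip":1},{"dp":[0,0,0.001],"dr":[0,0,0],"grip":1}])

```text
time_s: 11.82
position: [556.1, 313.7, 114.8]
ee_rot: [[-0.989, 0.148, 0.0], [0.148, 0.989, -0.0], [-0.0, -0.0, -1.0]]
contact_force: [0.8, 0.3, 0.6]
width: -0.2
```

apply_moves(targets=[{"dp":[0,0,0.0007],"dr":[0,0,0],"grip":1},{"dp":[0,0,0.0007],"dr":[0,0,0],"grip":1}])

```text
time_s: 12.08
position: [556.1, 313.9, 114.3]
ee_rot: [[-0.989, 0.148, 0.0], [0.148, 0.989, 0.0], [-0.0, 0.0, -1.0]]
contact_force: [-0.4, -0.0, 0.8]
width: -0.1
```

apply_moves(targets=[{"dp":[0,0,0.0007],"dr":[0,0,0],"grip":1},{"dp":[0,0,0.0007],"dr":[0,0,0],"grip":1}])

```text
time_s: 12.32
position: [556.2, 314.0, 113.9]
ee_rot: [[-0.989, 0.148, 0.0], [0.148, 0.989, 0.0], [-0.0, 0.0, -1.0]]
contact_force: [-0.5, 0.4, 3.3]
width: -0.2
```

apply_moves(targets=[{"dp":[0,0,0.0007],"dr":[0,0,0],"grip":1},{"dp":[0,0,0.0007],"dr":[0,0,0],"grip":1}])

```text
time_s: 12.58
position: [556.2, 314.0, 113.7]
ee_rot: [[-0.989, 0.148, 0.001], [0.148, 0.989, 0.0], [-0.0, 0.0, -1.0]]
contact_force: [-1.9, -1.2, 6.4]
width: -0.1
```

```bash
python3 -c "
from h import *
st();go((555.1,-251.5,260),0.3)"
```

```text
t 12.57 p [556.2  314.02 113.67] psi 81.47 zt [ 0.001  0.    -1.   ] q [-0.52  0.64 -0.11  1.68  0.09  0.84  0.75] F [-1.92 -1.16  6.4 ] T [-0.24  0.35  0.01] w -0.1
dp [-0.1035, -0.6992, -0.1831] dr [0.0002, 0.0, 0.451]
```

apply_moves(targets=[{"dp":[0,0,-0.075],"dr":[0,0,0],"grip":1},{"dp":[0,0,-0.15],"dr":[0,0,0],"grip":1},{"dp":[0,0,-0.183],"dr":[0,0,0],"grip":-1},{"dp":[-0.01,-0.07,-0.183],"dr":[0,0,0.05],"grip":-1},{"dp":[-0.02,-0.14,-0.183],"dr":[0,0,0.1],"grip":-1}])

```text
time_s: 13.2
position: [555.1, 199.9, 259.6]
ee_rot: [[-0.893, 0.45, 0.001], [0.45, 0.893, 0.0], [-0.0, 0.0, -1.0]]
contact_force: [1.0, -1.1, 1.2]
width: 54.2
```

```bash
python3 -c "
from h import *
st();go((555.1,-251.5,260),0.3)"
```

```text
t 13.2 p [555.15 199.88 259.56] psi 63.27 zt [ 0.001  0.    -1.   ] q [-0.4   0.42 -0.03  1.63  0.01  1.09  0.66] F [ 0.96 -1.07  1.22] T [ 0.01 -0.02 -0.02] w 54.2
dp [-0.2538, -0.5039, -0.0007] dr [0.0002, 0.0, 0.3498]
```

apply_moves(targets=[{"dp":[-0.034,-0.067,0],"dr":[0,0,0.05],"grip":-1},{"dp":[-0.068,-0.134,0],"dr":[0,0,0.1],"grip":-1},{"dp":[-0.102,-0.202,0],"dr":[0,0,0.15],"grip":-1},{"dp":[-0.136,-0.269,0],"dr":[0,0,0.2],"grip":-1},{"dp":[-0.17,-0.336,0],"dr":[0,0,0.25],"grip":-1}])

```text
time_s: 13.82
position: [556.7, -102.2, 259.6]
ee_rot: [[-0.312, 0.95, 0.0], [0.95, 0.312, 0.0], [-0.0, 0.0, -1.0]]
contact_force: [0.9, 0.9, -0.8]
width: 85.3
```

```bash
python3 -c "
from h import *
st();go((555.1,-251.5,250),0.3)"
```

```text
t 13.82 p [ 556.73 -102.2   259.56] psi 18.2 zt [ 0.  0. -1.] q [-0.05  0.4   0.22  1.7  -0.1   1.06  0.52] F [ 0.91  0.93 -0.75] T [-0.02 -0.07 -0.01] w 85.3
dp [-0.1767, -0.0602, 0.0119] dr [0.0002, -0.0, 0.0994]
```

apply_moves(targets=[{"dp":[-0.06,-0.02,0],"dr":[0,0,0.05],"grip":-1},{"dp":[-0.12,-0.04,0],"dr":[0,0,0.099],"grip":-1},{"dp":[-0.1767,-0.06,0.012],"dr":[0,0,0.099],"grip":-1},{"dp":[-0.1767,-0.06,0.012],"dr":[0,0,0.099],"grip":-1},{"dp":[-0.1767,-0.06,0.012],"dr":[0,0,0.099],"grip":-1}])

```text
time_s: 14.45
position: [556.3, -249.0, 249.5]
ee_rot: [[-0.012, 1.0, -0.0], [1.0, 0.012, 0.001], [0.001, -0.0, -1.0]]
contact_force: [0.4, 0.2, -0.1]
width: 85.6
```

```bash
python3 -c "
from h import *
s=optics.capture('scene');t=optics.capture('top');st();go((555.1,-251.5,173),0.3)
crop(s,(220,100,360,350),2.4,'pics/s7.png');crop(t,(200,130,470,280),2.9,'pics/t7.png')"
```

```text
t 14.55 p [ 556.69 -248.09  249.88] psi 0.78 zt [ 0.     0.001 -1.   ] q [ 0.14  0.48  0.31  1.6  -0.16  1.09  0.51] F [ 0.08  0.21 -0.62] T [ 0.04 -0.02  0.06] w 85.1
dp [-0.0043, -0.0021, 0.0961] dr [0.0001, -0.0003, 0.0027]
```

View pics/s7.png

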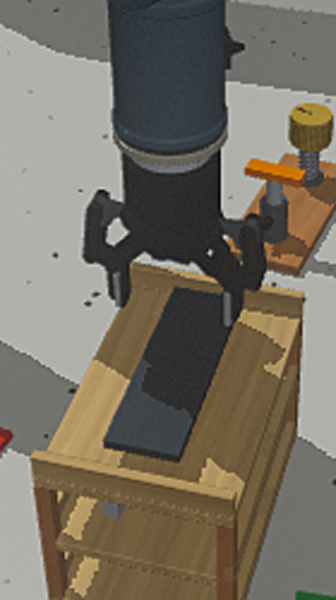

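View pics/t7.png

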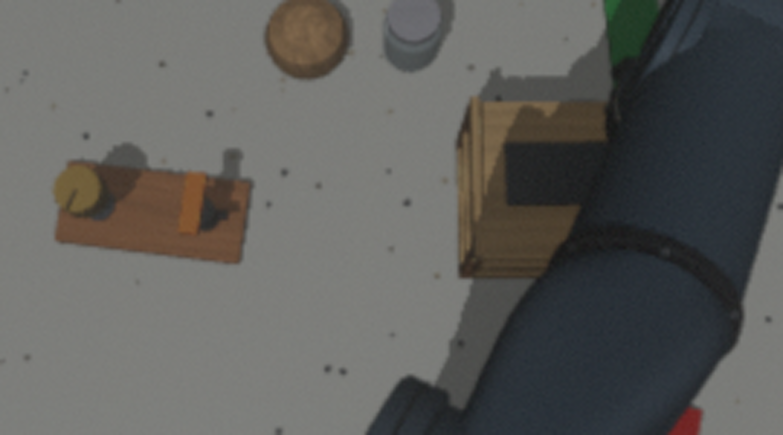

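```bash
python3 -c "
from h import *
s=optics.capture('scene')
for x in (-57,-42.5,42.5,57): print(x,proj(s,(556.7+x,-248,262)))"
```

```text
-57 [267.04336637 223.58802763]
-42.5 [273.84019465 224.82773792]
42.5 [314.45441617 232.23558556]
57 [321.51712692 233.52379159]
```

apply_moves(targets=[{"dp":[-0.001,0,0.035],"dr":[0,0,0.0015],"grip":-1},{"dp":[-0.001,0,0.06],"dr":[0,0,0.0015],"grip":-1},{"dp":[-0.001,0,0.08],"dr":[0,0,0.0015],"grip":-1},{"dp":[-0.001,0,0.096],"dr":[0,0,0.0015],"grip":-1},{"dp":[-0.001,0,0.096],"dr":[0,0,0.0015],"grip":-1}])

```text
time_s: 15.22
position: [556.0, -250.0, 172.3]
ee_rot: [[-0.007, 1.0, -0.001], [1.0, 0.007, 0.0], [0.0, -0.001, -1.0]]
contact_force: [0.1, 0.1, -0.2]
width: 85.3
```

```bash
python3 -c "
from h import *
s=optics.capture('scene');st()
crop(s,(220,130,360,330),3,'pics/s8.png')"
```

```text
t 15.28 p [ 556.29 -250.4   173.05] psi 0.4 zt [-0.  0. -1.] q [ 0.16  0.55  0.29  1.7  -0.19  0.92  0.54] F [ 0.57 -0.12  0.1 ] T [0.   0.05 0.03] w 85.6
```

View pics/s8.png

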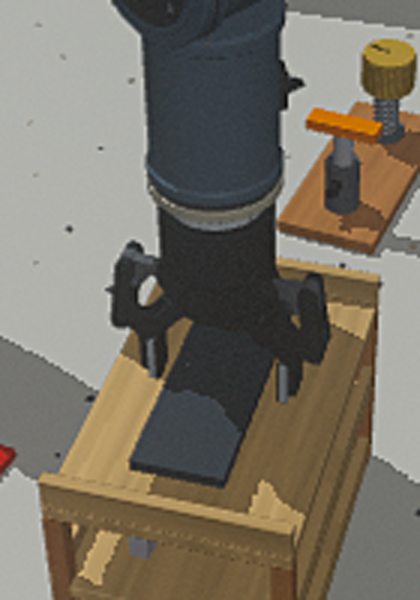

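Fingers straddle the tile at its middle. Close.

apply_moves(targets=[{"dp":[0,0,0],"dr":[0,0,0],"grip":1},{"dp":[0,0,0],"dr":[0,0,0],"grip":1},{"dp":[0,0,0],"dr":[0,0,0],"grip":1},{"dp":[0,0,0],"dr":[0,0,0],"grip":1}], force=60)

```text
time_s: 15.78
position: [556.6, -250.8, 174.1]
ee_rot: [[-0.007, 1.0, 0.002], [1.0, 0.007, -0.001], [-0.001, 0.002, -1.0]]
contact_force: [-1.2, 1.7, 7.0]
width: 63.7
```

```bash
python3 -c "
from h import *
st()"
```

```text
t 15.78 p [ 556.63 -250.81  174.13] psi 0.38 zt [ 0.002 -0.001 -1.   ] q [ 0.16  0.55  0.29  1.7  -0.19  0.92  0.54] F [-1.19  1.73  6.99] T [ 0.13  0.35 -0.04] w 63.7
```

apply_moves(targets=[{"dp":[0,0,-0.01],"dr":[0,0,0],"grip":1},{"dp":[0,0,-0.03],"dr":[0,0,0],"grip":1},{"dp":[0,0,-0.06],"dr":[0,0,0],"grip":1},{"dp":[0,0,-0.09],"dr":[0,0,0],"grip":1},{"dp":[0,0,-0.1],"dr":[0,0,0],"grip":1}])

```text
time_s: 16.4
position: [556.8, -250.9, 255.2]
ee_rot: [[-0.007, 1.0, 0.003], [1.0, 0.007, -0.001], [-0.001, 0.003, -1.0]]
contact_force: [0.1, -0.8, -3.8]
width: 63.7
```

```bash
python3 -c "
from h import *
s=optics.capture('scene');st();go((550,250.5,250),-6.1)
crop(s,(220,100,360,300),3,'pics/s9.png')"
```

```text
t 16.45 p [ 556.8  -250.84  255.23] psi 0.38 zt [ 0.003 -0.001 -1.   ] q [ 0.14  0.47  0.32  1.59 -0.16  1.1   0.51] F [ 0.19 -0.43 -2.55] T [-0.07 -0.02 -0.01] w 63.8
dp [0.6267, -0.0043, 0.0059] dr [0.0009, 0.0003, 0.036]
```

View pics/s9.png

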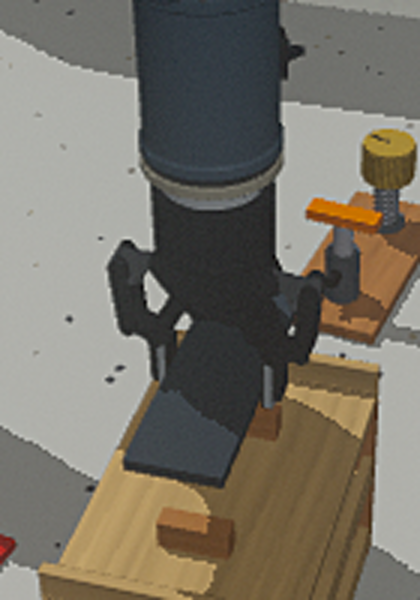

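```bash
python3 -c "
from h import *
s=optics.capture('scene')
for u in ((125,464),(222,482)): print(ray(s,((u[0]+.5)/3-.5+220,(u[1]+.5)/3-.5+100),283))"
```

```text
[ 527.5926697  -355.36393413  283.        ]
[ 589.25188934 -354.58733202  283.        ]
```

apply_moves(targets=[{"dp":[0.05,0,0],"dr":[0,0,0],"grip":1},{"dp":[0.115,0,0],"dr":[0,0,0.01],"grip":1},{"dp":[0.185,-0.001,0],"dr":[0,0,0.015],"grip":1},{"dp":[0.255,-0.002,0],"dr":[0,0,0.02],"grip":1},{"dp":[0.325,-0.002,0],"dr":[0,0,0.025],"grip":1}])

```text
time_s: 17.12
position: [552.1, 11.3, 252.2]
ee_rot: [[0.072, 0.997, -0.001], [0.997, -0.072, -0.0], [-0.0, -0.001, -1.0]]
contact_force: [1.1, 0.4, -3.3]
width: 63.8
```

```bash
python3 -c "
from h import *
st();go((550,250.5,250),-6.1)"
```

```text
t 17.12 p [552.1   11.32 252.16] psi -4.14 zt [-0.001 -0.    -1.   ] q [-0.32  0.39  0.31  1.74 -0.13  1.03 -0.03] F [ 1.14  0.38 -3.26] T [-0.   -0.07 -0.02] w 63.8
dp [0.298, -0.0242, 0.0027] dr [-0.0004, 0.0001, 0.0109]
```

apply_moves(targets=[{"dp":[0.065,-0.006,0],"dr":[0,0,0.004],"grip":1},{"dp":[0.13,-0.012,0],"dr":[0,0,0.008],"grip":1},{"dp":[0.195,-0.017,0],"dr":[0,0,0.011],"grip":1},{"dp":[0.26,-0.022,0],"dr":[0,0,0.011],"grip":1},{"dp":[0.298,-0.024,0],"dr":[0,0,0.011],"grip":1}])

```text
time_s: 17.75
position: [549.5, 252.1, 251.7]
ee_rot: [[0.103, 0.995, -0.002], [0.995, -0.103, 0.0], [-0.0, -0.002, -1.0]]
contact_force: [1.2, -0.4, -4.8]
width: 63.7
```

apply_moves(targets=[{"dp":[0,0,0.05],"dr":[0,0,0],"grip":1},{"dp":[0,0,0.1],"dr":[0,0,0],"grip":1},{"dp":[0,0,0.13],"dr":[0,0,0],"grip":1},{"dp":[0,0,0.14],"dr":[0,0,0],"grip":1}])

```text
time_s: 18.25
position: [549.5, 248.1, 138.7]
ee_rot: [[0.106, 0.994, -0.004], [0.994, -0.106, -0.002], [-0.002, -0.003, -1.0]]
contact_force: [-0.9, 0.1, -3.7]
width: 63.6
```

```bash
python3 -c "
from h import *
s=optics.capture('scene');t=optics.capture('top');st();go((550,250.5,98),-6.1)
crop(s,(280,80,400,220),4,'pics/s10.png');crop(t,(200,150,310,240),6,'pics/t10.png')"
```

```text
t 18.35 p [550.36 248.4  140.15] psi -6.1 zt [-0.002 -0.001 -1.   ] q [-0.66  0.58  0.24  1.75 -0.18  0.84 -0.44] F [ 0.23  0.2  -2.7 ] T [-0.01 -0.04  0.  ] w 63.7
dp [0.0026, -0.0006, 0.0527] dr [-0.0005, 0.0004, 0.0]
```

View pics/s10.png

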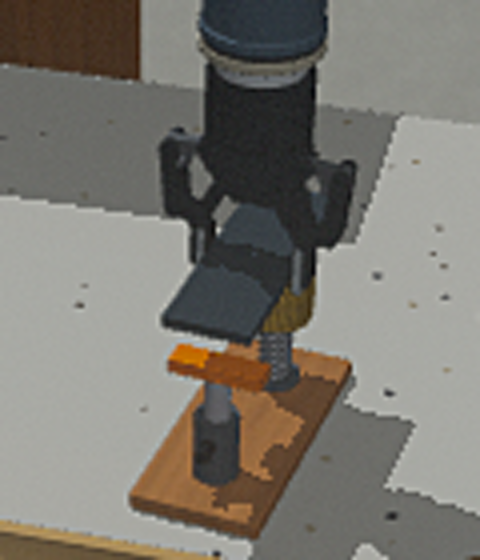

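View pics/t10.png

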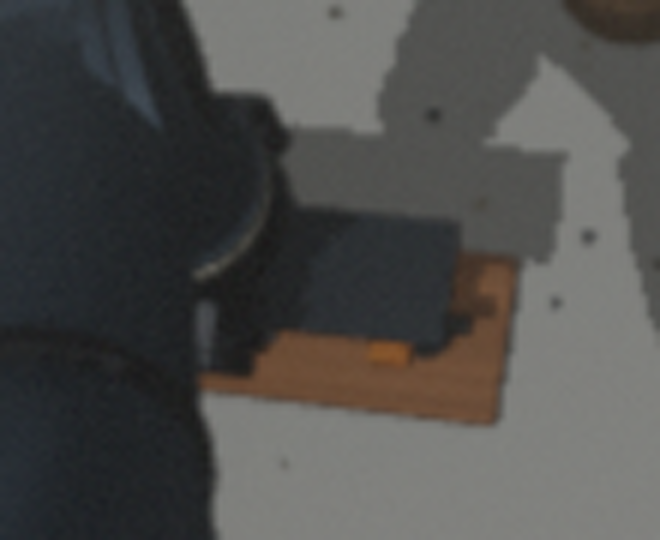

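```bash
python3 -c "
from h import *
s=optics.capture('scene');t=optics.capture('top')
a=-.107;C=np.array([548.5,246.7])
M=np.array([[np.cos(a),np.sin(a)],[-np.sin(a),np.cos(a)]])
for c,k,o,us in ((s,4,(280,80),((163,319),(248,334))),(t,6,(200,150),((460,222),(445,343)))):
  for u in us:
    p=ray(c,((u[0]+.5)/k-.5+o[0],(u[1]+.5)/k-.5+o[1]),168); print(p,M@(p[:2]-C))"
```

```text
[508.80599902 145.0959456  168.        ] [ -28.61608858 -105.26213497]
[568.37414211 142.74738576 168.        ] [  30.86219856 -101.23562729]
[569.94979921 144.20094692 168.        ] [ 32.27360998 -99.62210532]
[507.192027   150.19316171 168.        ] [ -30.76519223 -100.36643571]
```

apply_moves(targets=[{"dp":[0.0026,-0.0005,0.02],"dr":[-0.0005,0.0004,0],"grip":1},{"dp":[0.0026,-0.0005,0.035],"dr":[-0.0005,0.0004,0],"grip":1},{"dp":[0.0026,-0.0005,0.043],"dr":[-0.0005,0.0004,0],"grip":1},{"dp":[0.0026,-0.0005,0.047],"dr":[-0.0005,0.0004,0],"grip":1},{"dp":[0.0026,-0.0005,0.048],"dr":[-0.0005,0.0004,0],"grip":1}])

```text
time_s: 19.08
position: [550.7, 250.7, 102.5]
ee_rot: [[0.106, 0.994, 0.002], [0.994, -0.106, 0.001], [0.001, 0.002, -1.0]]
contact_force: [-0.3, 0.0, -4.3]
width: 63.7
```

apply_moves(targets=[{"dp":[0,0,0.001],"dr":[0,0,0],"grip":1},{"dp":[0,0,0.002],"dr":[0,0,0],"grip":1},{"dp":[0,0,0.002],"dr":[0,0,0],"grip":1}])

```text
time_s: 19.45
position: [550.6, 250.8, 101.1]
ee_rot: [[0.106, 0.994, 0.002], [0.994, -0.106, 0.001], [0.001, 0.002, -1.0]]
contact_force: [-0.1, 0.6, -3.9]
width: 63.6
```

```bash
python3 -c "
from h import *
st()"
```

```text
t 19.45 p [550.65 250.79 101.14] psi -6.09 zt [ 0.002  0.001 -1.   ] q [-0.65  0.62  0.23  1.79 -0.19  0.75 -0.43] F [-0.14  0.56 -3.86] T [0.01 0.   0.05] w 63.6
```

apply_moves(targets=[{"dp":[0,0,0.0012],"dr":[0,0,0],"grip":1},{"dp":[0,0,0.0024],"dr":[0,0,0],"grip":1},{"dp":[0,0,0.0036],"dr":[0,0,0],"grip":1},{"dp":[0,0,0.0036],"dr":[0,0,0],"grip":1}])

```text
time_s: 19.95
position: [550.6, 250.7, 98.0]
ee_rot: [[0.106, 0.994, 0.002], [0.994, -0.106, 0.001], [0.001, 0.001, -1.0]]
contact_force: [-0.5, 0.1, -4.1]
width: 63.6
```

apply_moves(targets=[{"dp":[0,0,0.0012],"dr":[0,0,0],"grip":1},{"dp":[0,0,0.0012],"dr":[0,0,0],"grip":1}])

```text
time_s: 20.2
position: [550.6, 250.8, 97.1]
ee_rot: [[0.106, 0.994, 0.002], [0.994, -0.106, 0.001], [0.001, 0.001, -1.0]]
contact_force: [-0.3, 0.5, -3.7]
width: 63.7
```

apply_moves(targets=[{"dp":[0,0,0.001],"dr":[0,0,0],"grip":1},{"dp":[0,0,0.001],"dr":[0,0,0],"grip":1}])

```text
time_s: 20.45
position: [550.6, 250.8, 96.3]
ee_rot: [[0.106, 0.994, 0.002], [0.994, -0.106, 0.001], [0.001, 0.001, -1.0]]
contact_force: [-0.1, 0.8, -4.0]
width: 64.3
```

apply_moves(targets=[{"dp":[0,0,0.0008],"dr":[0,0,0],"grip":1},{"dp":[0,0,0.0008],"dr":[0,0,0],"grip":1}])

```text
time_s: 20.7
position: [550.7, 250.8, 95.9]
ee_rot: [[0.106, 0.994, 0.002], [0.994, -0.106, 0.001], [0.001, 0.002, -1.0]]
contact_force: [-0.4, -0.2, -2.6]
width: 63.8
```

```bash
python3 -c "
from h import *
st()"
```

```text
t 20.7 p [550.69 250.79  95.86] psi -6.09 zt [ 0.002  0.001 -1.   ] q [-0.65  0.63  0.22  1.79 -0.2   0.74 -0.42] F [-0.4  -0.21 -2.61] T [0.01 0.11 0.06] w 63.8
```

Contact beginning, at the expected height.

apply_moves(targets=[{"dp":[0,0,0.0006],"dr":[0,0,0],"grip":1},{"dp":[0,0,0.0006],"dr":[0,0,0],"grip":1}])

```text
time_s: 20.95
position: [550.7, 250.8, 95.7]
ee_rot: [[0.106, 0.994, 0.002], [0.994, -0.106, 0.001], [0.002, 0.002, -1.0]]
contact_force: [-1.5, -0.9, 6.0]
width: 64.0
```

```bash
python3 -c "
from h import *
st()"
```

```text
t 20.95 p [550.7  250.8   95.75] psi -6.1 zt [ 0.002  0.001 -1.   ] q [-0.65  0.63  0.22  1.79 -0.2   0.74 -0.42] F [-1.5  -0.93  6.02] T [-0.14  0.61  0.02] w 64.0
```

apply_moves(targets=[{"dp":[0,0,0],"dr":[0,0,0],"grip":0.3},{"dp":[0,0,0],"dr":[0,0,0],"grip":-1},{"dp":[0,0,0],"dr":[0,0,0],"grip":-1},{"dp":[0,0,0],"dr":[0,0,0],"grip":-1}], force=20)

```text
time_s: 21.45
position: [550.7, 250.8, 95.2]
ee_rot: [[0.106, 0.994, 0.002], [0.994, -0.106, 0.001], [0.001, 0.002, -1.0]]
contact_force: [-0.1, -0.7, 1.3]
width: 85.2
```

```bash
python3 -c "
from h import *
s=optics.capture('scene');st()
crop(s,(280,80,400,220),4,'pics/s11.png')"
```

```text
t 21.5 p [550.73 250.78  95.2 ] psi -6.09 zt [ 0.002  0.001 -1.   ] q [-0.65  0.63  0.22  1.79 -0.2   0.74 -0.42] F [-0.51 -0.54 -0.5 ] T [-0.02 -0.06  0.  ] w 85.4
```

View pics/s11.png

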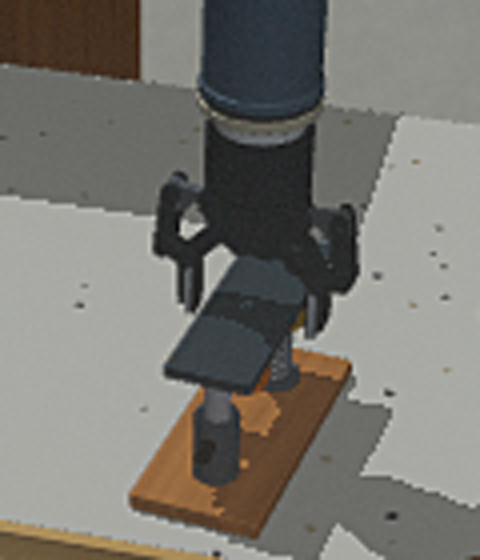

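Released, the tile lies on collar and rest. Retreat straight up, then move clear for a good view.

apply_moves(targets=[{"dp":[0,0,-0.02],"dr":[0,0,0],"grip":-1},{"dp":[0,0,-0.08],"dr":[0,0,0],"grip":-1},{"dp":[0,0,-0.15],"dr":[0,0,0],"grip":-1},{"dp":[0,0,-0.2],"dr":[0,0,0],"grip":-1}])

```text
time_s: 22.0
position: [550.9, 250.5, 259.1]
ee_rot: [[0.106, 0.994, 0.005], [0.994, -0.107, 0.002], [0.003, 0.004, -1.0]]
contact_force: [-0.2, 0.6, -0.4]
width: 85.2
```

apply_moves(targets=[{"dp":[-0.07,0,0],"dr":[0,0,0],"grip":-1},{"dp":[-0.14,0,0],"dr":[0,0,0],"grip":-1},{"dp":[-0.21,0,0],"dr":[0,0,0],"grip":-1},{"dp":[-0.28,0,0],"dr":[0,0,0],"grip":-1},{"dp":[-0.28,0,0],"dr":[0,0,0],"grip":-1}])

```text
time_s: 22.62
position: [526.1, 22.5, 256.7]
ee_rot: [[0.114, 0.993, 0.003], [0.993, -0.114, -0.0], [-0.0, 0.003, -1.0]]
contact_force: [1.0, 1.4, 0.3]
width: 85.3
```

```bash
python3 -c "
from h import *
s=optics.capture('scene');t=optics.capture('top');st()
crop(s,(295,125,385,225),6,'pics/s12.png');crop(t,(210,170,300,235),8,'pics/t12.png');cv2.imwrite('pics/s12f.png',s['img'][:,:,::-1])"
```

```text
t 22.73 p [526.77  27.65 256.01] psi -6.18 zt [ 0.003  0.002 -1.   ] q [-0.37  0.35  0.32  1.8  -0.13  1.01 -0.11] F [0.39 0.52 0.44] T [ 0.03  0.07 -0.  ] w 85.2
```

View pics/s12.png

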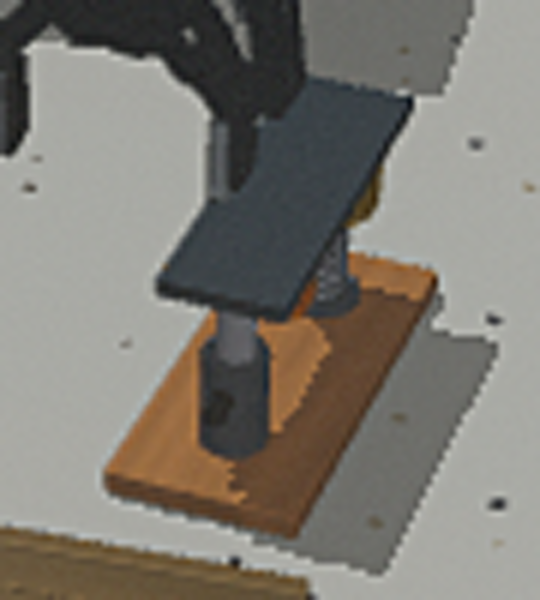

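View pics/t12.png

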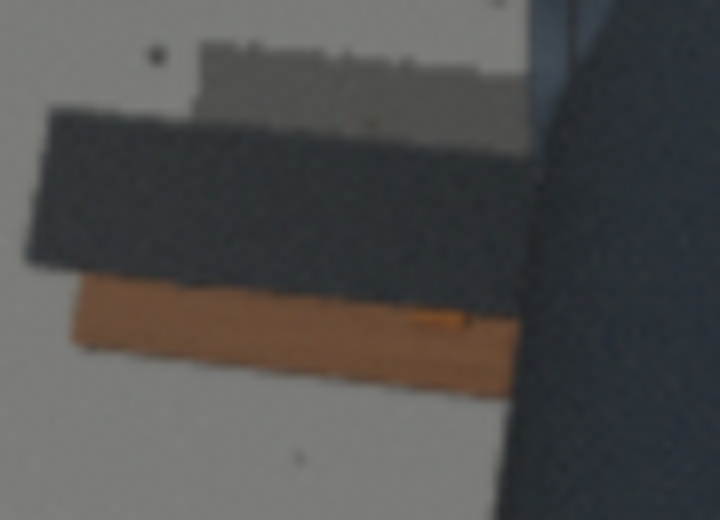

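View pics/s12f.png

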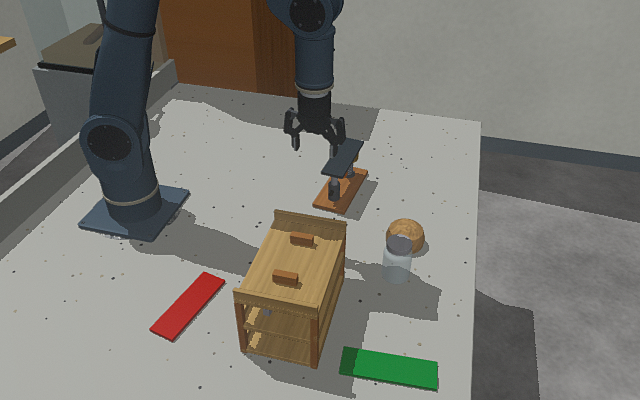

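```bash
python3 -c "
from h import *
s=optics.capture('scene');t=optics.capture('top')
a=-.107;C=np.array([548.5,246.7])
M=np.array([[np.cos(a),np.sin(a)],[-np.sin(a),np.cos(a)]])
for c,k,o,us in ((s,6,(295,125),((157,287),(288,314),(413,97),(308,77))),(t,8,(210,170),((50,107),(28,262)))):
  for u in us:
    p=ray(c,((u[0]+.5)/k-.5+o[0],(u[1]+.5)/k-.5+o[1]),123.8); print(np.round(M@(p[:2]-C),1))
st()"
```

```text
[ -27.9 -103.2]
[  35.2 -101.3]
[32.7 99.9]
[-22.7  98.7]
[ 32.7 103. ]
[-30.8 101.4]
t 22.82 p [526.83  29.25 255.43] psi -5.99 zt [ 0.002  0.002 -1.   ] q [-0.37  0.35  0.32  1.8  -0.13  1.01 -0.11] F [-0.02  0.97  0.24] T [-0.01  0.01 -0.01] w 85.6
```

apply_moves(targets=[{"dp":[0,0,0],"dr":[0,0,0],"grip":-1},{"dp":[0,0,0],"dr":[0,0,0],"grip":-1}])

```text
time_s: 23.08
position: [526.6, 28.7, 254.9]
ee_rot: [[0.105, 0.995, 0.001], [0.995, -0.105, 0.001], [0.001, 0.001, -1.0]]
contact_force: [0.4, -0.5, 0.4]
width: 85.2
```

```bash
python3 -c "
from h import *
st(); print(r.close_job())"
```

```text
t 23.07 p [526.62  28.74 254.88] psi -6.01 zt [ 0.001  0.001 -1.   ] q [-0.37  0.35  0.32  1.8  -0.13  1.01 -0.11] F [ 0.4  -0.48  0.39] T [-0.08 -0.03  0.  ] w 85.2
the job is handed in; nothing more can be done
None
```

The collar is level with the rest, the tile lies across both, and the job is handed in at about 23 s with the arm clear; no verdict came back.

- **Collar:** I found both heights by touching them with the shut fingertips: rest at about 113.8 mm, collar at about 104.5 mm. I turned the collar 111° anticlockwise and let go. A second touch put it at about 113.85 mm, within roughly 0.2 mm of the rest. I did not re-measure it after the tile went on.
- **Tile:** I gripped it across its width, carried it over, and lowered it in steps of about 1 mm or less. It met the stand at the expected height and took about 10 N before I released it. In the last pictures its middle is about 2 mm from the stand's centre and it is square to within about 0.02 rad. I judged it level from the matching support heights and the pictures, not from a separate tilt measurement.
- **Other objects:** The canister, the hide and the two look-alike tiles look unmoved in the last scene picture. The cup and tongs could not be checked directly in the pictures, but the arm never went near their tiers.
- **A disagreement:** The collar's position from the cameras and from gripping it differed by about 4 mm, more than the stated 2 mm calibration. I placed the tile using the gripped position. Because the last position check used the cameras alone, it could share that error, but 4 mm is well inside the 15 and 20 mm limits.

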